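Pin the hinged cover onto a slide tray

ROBOT

A 6-joint arm with a two-finger parallel gripper is mounted at the origin on a cart in front of the work surface, level with it; the furniture and walls round the work are solid. World frame = base frame: x ahead of the robot, y to its left, z up, the work surface at z = 0. Lengths are in m, angles in rad, forces in N, time in s.
With the tool pointing down it reaches from about 0.15 to 0.775 m from the base axis. Payload 6.1 kg.
Tool frame: the origin (TCP) lies between the finger pads; the fingertips stand 22 mm ahead of it and the grasp point (between the pads) lies 3 mm ahead of it; z points along the fingers, y is the line along which they close (so a half turn about z gives the same grasp; the last joint's range is limited). The gripper opens to 85 mm and grips with 20 to 120 N. Pads are 22 mm wide; open, the fingers measure 114 mm over their backs; the gripper's body (76 mm by 85 mm) begins 54 mm behind the grasp point. The pads swing forward as they close: fully open they stand 13 mm farther back than shut.
Start: joints at [-1.103, 0.126, -0.04, 1.405, 0, 1.571], TCP at [0.237, -0.469, 0.253] pointing down, gripper open.
Joint ranges: [-2.72, 2.72], [-0.95, 1.95], [-1.27, 1.35], [-1.78, 2.02], [-1.46, 1.47], [-3.14, 3.14]. Speed limits (rad/s): [2.39, 2.39, 3.01, 3.14, 3.14, 3.14].

INTERFACE

Orientations are given as a rotation vector (axis times angle).
In Python, from workcell import ctrl gives the robot as it stands.
- The arm moves only by the shell command python3 -m handwheel 'ROWS'. ROWS is JSON, one flat list of numbers, 7 for each row, row after row: the opening, from 0 (shut) to 1 (fully open), then the shift along the world's x, y, z in units of 1 m (1.0 is 1 m), then the turn, a rotation vector about the world's x, y, z in units of pi/2 rad (1.0 is pi/2 rad). A call has 1 to 5 rows; each row is the pose to reach, as a shift and turn from the pose commanded when the call began; what a row does not reach only later rows make up. A row lasts 1/8 s, in which the tool goes at most 62.5 mm and 10.7 degrees, less where a joint would pass 70% of its speed; a pose out of reach is approached as far as the arm can. A call with a number of a shift or a turn outside -1 to 1 is refused whole. A call with a gripper value outside its range is refused whole. The fingers move at their own pace and stop on an object; the grip force is fixed at half the most. Time passes only in rows, so rows that repeat a pose let the fingers close. It gives the time, the measured TCP pose, the force, the opening and the grip force at its end, in the units of the state.
- ctrl.sense(): the state, without advancing time (a new reading comes with each control period).
- ctrl.camera(name): name is "scene" or "top"; returns the picture (400x640x3 uint8, blue, green, red); there is no depth.
- ctrl.calibration(name): a dict with "fovy" (degrees; the focal length in pixels is half the picture's height over the tangent of half this angle, whatever the lens; pixels are square), "cx", "cy" (the principal point, pixels), "dist" ([k1, k2, p1, p2, k3] as OpenCV has them; the pictures are not rectified), "R" (3x3) and "t" (3): a world point X has camera coordinates R X + t. Camera axes: x right, y down, z forward; pixel columns grow to the right and rows downward; lengths in m; the calibration is good to about 2 mm. A picture is of the moment at which its call begins. calibration takes no time and is no camera call.
- ctrl.job_done(): hands the job in; it is judged then, once.
The state is a dict: "time_s": time; "joints": joint angles; "dq": joint speeds; "joint_torque": joint torques, N m; "tcp_pos": TCP position; "ee_rot": TCP orientation; "contact_force": force on the tool from outside, world axes, zero at the start; "wrist_torque": the same for the moment, N m; "finger_gap": opening from 0.0 (shut) to 1.0 (fully open); "grasp_force": force on a finger pad.
Only numpy, scipy, OpenCV 4.12 (cv2) and the standard library are available. Lean on these libraries where they do the work, as an engineer would, in place of code of your own. Each camera call takes 0.05 s, during which the arm holds its last target. There are 200 camera calls.

TASK

Join the loose grey cover to the white slide tray on the fixture: first slide the cover along its bed, without lifting it, until it is fully home and its knuckle lines up between the tray's two white knuckles. Then lay the brass hinge pin in the fixture's two blue V-rests with its tapered end towards the knuckles, let go of it, and push it through all three knuckles until its tapered end meets the red end stop. Leave everything else on the desk where it stands.

Things in the scene. Friction and masses are not known exactly. Their poses are not given: they have to be found in the camera images.
- fixture: Fixed aluminium base plate, 8 mm thick, with the white slide tray fastened on it; yaw up to 0.25 rad either way. Origin: on the desk below the middle of the hinge axis; own x points from the cover's bed to the tray, y along the hinge axis, z up. Plate x -145 to +110, y +-54 mm; tray x +20 to +106, top 24 mm above the desk; a plate arm x +-22 runs out to y = -135 mm and carries the V-rests.
- hinge (a point): Middle of the hinge axis, 26 mm above the desk; axes as the fixture's. The tray's two white barrel knuckles (outer diameter 32, bore 17 mm) lie on this axis at y = -31.5 to -11.5 and +11.5 to +31.5 mm. Their feet stop the cover when the three bores are in line.
- bed (a point): Middle of the cover's bed, on the plate's top, 80 mm from the hinge axis on the fixture's -x side. The cover slides along x between two blue rails, 12 mm high over the plate, inner faces at y = +-43 mm, that end 20 mm before the hinge axis.
- end_stop (a point): Face of the red end stop on the hinge axis, 42 mm to the fixture's +y side of point hinge; its top is 40 mm above the desk.
- rests (a point): Point on the hinge axis midway between the blue V-rests, 84 mm to the -y side of point hinge, axes as the fixture's: the pin's middle belongs here (20 mm farther back to 11 mm nearer is fine). The rests, 14 mm long, stand 26 mm either side of it along y; the 38 mm between is open down to the plate for fingertips. V sides end 3.5 mm below the pin's axis: fingertips at axis height pass over them.
- cover: Loose grey plastic cover, about 0.2 kg, flat on the bed between the rails, axes as the fixture's, pulled back 28 to 58 mm at the start. Panel 58 x 84 mm with an upright lip, 16 mm high, along its robot-side edge and one barrel knuckle (outer diameter 32, bore 17, 20 mm long) at the tray side. Origin: on its underside below the knuckle's axis. Slides with a few newtons.
- cover_knuckle (a point): Middle of the bore of the cover's knuckle, 18 mm above the cover's underside; coincides with point hinge when the cover is home.
- cover_edge (a point): Middle of the outer face of the lip, 76 mm from the knuckle's axis towards the robot, 10 mm above the cover's underside (18 mm above the desk): the place to push.
- pin: Loose brass hinge pin, diameter 14, length 84 mm, about 80 g, lying on the desk right or left of the fixture (the marker is in the other place). Origin: its middle, on the axis; own x points to the tapered end. The last 12 mm taper to 6 mm diameter; the other end's 12 mm are black, same diameter. When home its middle is at point hinge and the black end stands 10.5 mm out of the nearer knuckle.
- pin_nose (a point): Tip of the pin's tapered end, on its axis, 42 mm from its middle.
- pin_tail (a point): Flat black end of the pin, on its axis, 42 mm from its middle.
- marker: Bystander: capped marker pen, white and green, 135 mm long, 17 mm thick, lying; long axis is own y. Origin at the underside.
- wash_bottle: Bystander: white wash bottle with spout, 69 x 119 x 244 mm, standing behind and right. Origin at the underside.
- media_bottle: Bystander: clear flat bottle with blue cap, 87 x 48 x 173 mm, standing near the robot's edge of the desk. Origin at the underside.
- oil_vial: Bystander: small vial with red cap, diameter 27, 68 mm high, left of the fixture. Origin at the underside.
- amber_vial: Bystander: small vial with black cap, diameter 25, 62 mm high, right of the fixture. Origin at the underside.
- timer: Bystander: black timer, 62 x 62 x 18 mm, lying at the left front. Origin at the underside.
Mind the look-alikes: they are no part of the job. Of the things shaped like the pin, the brass one is meant.

How it is judged:
By the outcome, as a careful person would: the job done as asked, in the order asked, and still so for the second after the job is handed in, with the robot touching nothing.
It also fails if it takes over 61 s, if anything falls off the work surface, if the arm or the gripper's body presses on something with over 40 N, if the wrist force passes 120 N, or if a joint passes its speed limit or range.

## Working session

There is one attempt and no reset: what is moved stays moved. The work goes in short steps, Python scripts to look and compute and a shell command to move; the robot and the scene stay as the last step left them, time stands still between calls to the robot, and variables do not carry over. Pictures are saved under pics/ and viewed, at most 13 in all, crops included, and the job is handed in when it is done.

```bash
mkdir -p pics; cat > h.py <<'E'
import numpy as np, cv2
from workcell import ctrl
def K(n):
    c=ctrl.calibration(n); f=200/np.tan(np.radians(c['fovy'])/2)
    return np.array([[f,0,c['cx']],[0,f,c['cy']],[0,0,1]]),np.array(c['dist'],float),np.array(c['R']),np.array(c['t'])
def ray(n,uv,z):
    k,d,R,t=K(n); p=cv2.undistortPoints(np.array(uv,float).reshape(-1,1,2),k,d)[:,0]
    D=np.c_[p,np.ones(len(p))]@R; C=-R.T@t
    return C+D*((z-C[2])/D[:,2])[:,None]
def proj(n,X):
    k,d,R,t=K(n); return cv2.projectPoints(np.array(X,float).reshape(-1,3),cv2.Rodrigues(R)[0],t,k,d)[0][:,0]
E
python3 - <<'E'
from h import *
for n in('top','scene'):
    cv2.imwrite(f'pics/{n}0.png',ctrl.camera(n)); k,d,R,t=K(n); print(n,k[0,0],-R.T@t,R.round(2).tolist(),d)
s=ctrl.sense(); print({a:np.round(b,3).tolist() for a,b in s.items()})
E
```

```text
top 441.55374510178626 [0.3970737  0.17631918 1.24295542] [[0.03, -1.0, -0.01], [-0.99, -0.03, -0.11], [0.11, 0.02, -0.99]] [-0.0147721  0.         0.         0.         0.       ]
scene 381.12317017957434 [-0.0793674   0.62838095  0.49079187] [[-0.6, -0.8, 0.0], [-0.39, 0.29, -0.88], [0.7, -0.53, -0.48]] [-0.08838108  0.          0.          0.          0.        ]
{'time_s': 0.1, 'joints': [-1.103, 0.126, -0.041, 1.405, 0.0, 1.571], 'dq': [-0.001, -0.001, 0.003, -0.001, 0.0, 0.001], 'joint_torque': [-0.003, -43.69, 35.361, 0.014, -0.0, 0.0], 'tcp_pos': [0.237, -0.468, 0.253], 'ee_rot': [-3.055, -0.728, 0.001], 'contact_force': [0.585, -0.126, 0.854], 'wrist_torque': [-0.01, 0.014, 0.05], 'grasp_force': 0.0, 'finger_gap': 0.998}
```

View pics/top0.png

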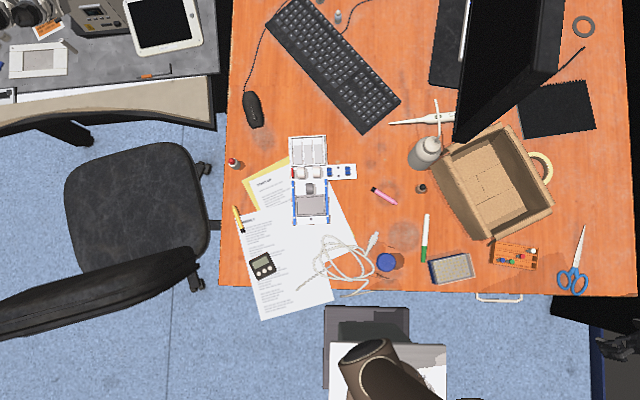

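View pics/scene0.png

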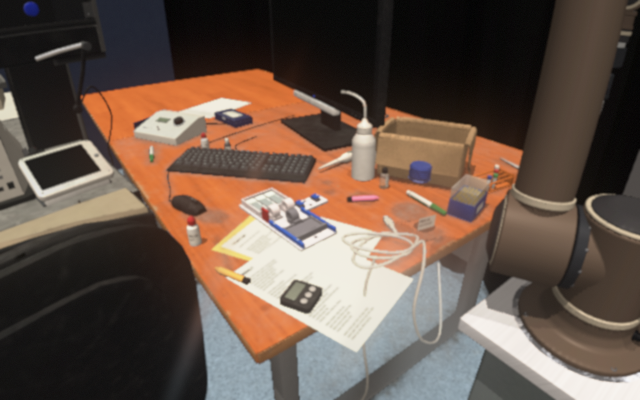

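The top view shows the fixture at about (310,180), with the red end stop to its left at (293,173) and the V-rests on the arm to its right at (341,171). Two things are shaped like the pin: a yellow/brass one with a black end at (238,218), and a pink one with a dark end at (383,196). The green and white marker is at (425,238). I expect the brass one at (238,218) to be the pin, so I'll check it in an enlarged crop.

```bash
python3 - <<'E'
from h import *
im=np.mean([ctrl.camera('top').astype(float) for _ in range(4)],0).astype(np.uint8)
cv2.imwrite('pics/t.png',im)
a=cv2.resize(im[125:235,225:365],None,fx=5.4,fy=5.4,interpolation=cv2.INTER_CUBIC)
cv2.imwrite('pics/crop1.png',a)
im=ctrl.camera('scene');cv2.imwrite('pics/s.png',im)
a=cv2.resize(im[170:320,200:400],None,fx=4,fy=4,interpolation=cv2.INTER_CUBIC)
cv2.imwrite('pics/crop2.png',a)
E
```

```text
(no output)
```

View pics/crop1.png

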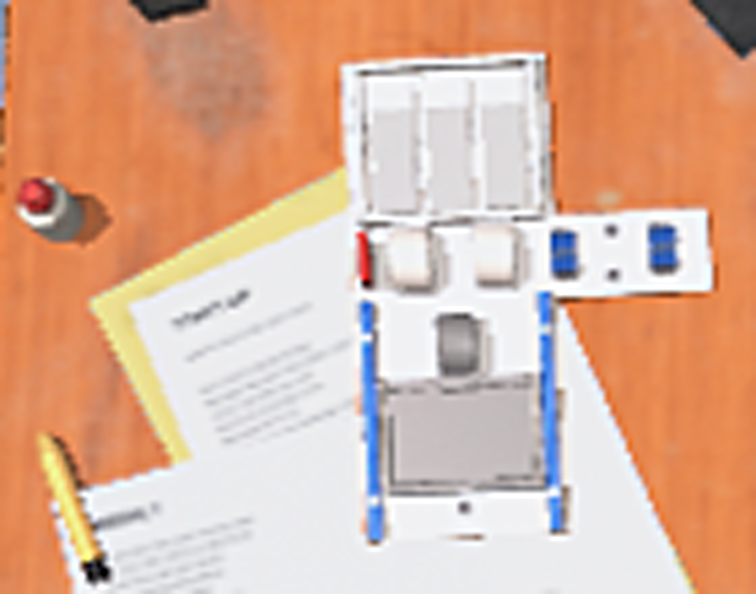

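View pics/crop2.png

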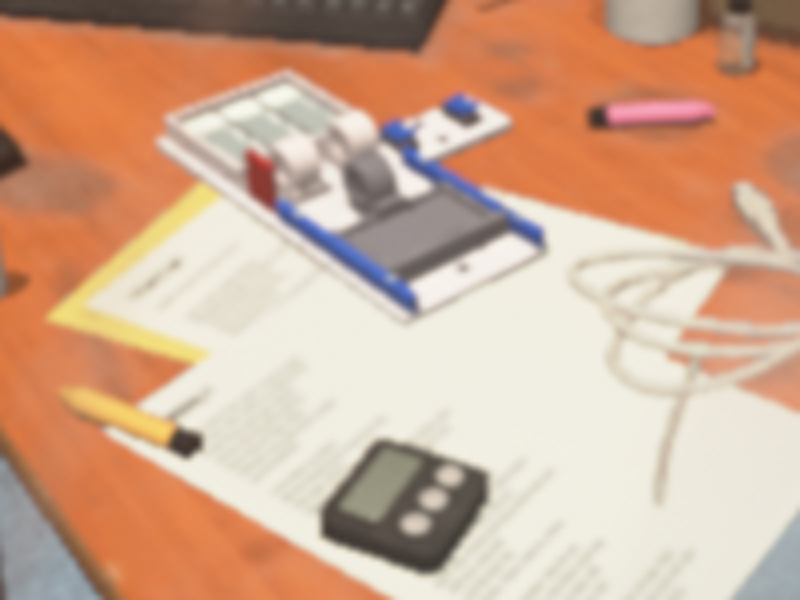

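The enlarged crops confirm it. The brass object has its tapered nose at about (233,206) and a black tail at about (243,231) in the top view. The pink one is the wrong colour, and the fixture's red stop, rests, rails and grey knuckle are all clear. Next I'll measure these in the top view.

```bash
python3 - <<'E'
from h import *
im=cv2.imread('pics/t.png'); hsv=cv2.cvtColor(im,cv2.COLOR_BGR2HSV); H,S,V=[hsv[...,i].astype(int) for i in range(3)]
def blobs(m,z,box,amin=6):
    M=np.zeros(m.shape,np.uint8); x0,y0,x1,y1=box; M[y0:y1,x0:x1]=m[y0:y1,x0:x1]
    n,l,st,c=cv2.connectedComponentsWithStats(M,connectivity=8); o=[]
    for i in range(1,n):
        if st[i,4]<amin: continue
        pts=np.argwhere(l==i)[:,::-1]; w=ray('top',pts,z)[:,:2]
        r=cv2.minAreaRect((w*1000).astype(np.float32)); mu=w.mean(0); e,v=np.linalg.eigh(np.cov(w.T)); a=v[:,1]
        print(st[i].tolist(),c[i].round(1),'mean',mu.round(4),'rect c',np.round(r[0],1),np.round(r[1],1),'dir',a.round(3),'ang',np.round(np.arctan2(a[1],a[0]),3)); o.append((mu,a))
    return o
print('blue');b=blobs((H>100)&(H<125)&(S>110),.021,(285,155,365,232))
print('red');blobs(((H<6)|(H>172))&(S>150)&(V>90),.040,(286,160,300,182),3)
print('pin yellow');blobs((H>17)&(H<35)&(S>110),.007,(228,200,250,236))
print('black');blobs((V<75),.007,(235,222,250,236))
print('knuckle grey');blobs((V<150)&(S<60),.03,(303,180,316,197))
print('panel');blobs((V>120)&(V<190)&(S<60),.013,(293,192,330,220),50)
# white plate outline in arm region
print('arm white');blobs((V>215)&(S<40),.008,(329,160,360,184),50)
E
```

```text
blue
[345, 167, 5, 8, 28] [347.2 170. ] mean [0.6234 0.123 ] rect c [622.1 123.5] [19.9 11.2] dir [-0.999 -0.038] ang -3.104
[327, 168, 4, 8, 26] [328.5 171.1] mean [0.6191 0.1753] rect c [618.  175.3] [19.9  8.4] dir [-1.    -0.019] ang -3.123
[325, 179, 2, 6, 12] [325.5 181.5] mean [0.5894 0.183 ] rect c [589.4 183. ] [14.2  2.8] dir [-1.    -0.026] ang -3.116
[292, 181, 2, 6, 12] [292.5 183.5] mean [0.5814 0.2752] rect c [581.4 275.2] [14.2  2.8] dir [-0.999 -0.035] ang -3.106
[325, 187, 3, 28, 59] [326.1 200.5] mean [0.536 0.18 ] rect c [536.1 180.2] [75.7  5.6] dir [-0.997 -0.075] ang -3.066
[292, 188, 3, 29, 60] [293.1 202.1] mean [0.5291 0.2717] rect c [529.5 272.1] [78.6  5.6] dir [-0.997 -0.082] ang -3.059
[327, 217, 2, 6, 12] [327.5 219.5] mean [0.4831 0.1747] rect c [483.1 174.7] [13.9  2.8] dir [-1.    -0.025] ang -3.116
[293, 219, 3, 6, 17] [294.1 221.4] mean [0.4755 0.2673] rect c [475.1 267.4] [13.9  5.6] dir [-0.994 -0.111] ang -3.031
red
[291, 168, 3, 9, 15] [292.3 172.4] mean [0.6095 0.2754] rect c [610.7 275.5] [23.   4.1] dir [-0.988 -0.156] ang -2.985
pin yellow

[... 165 characters left out ...]
an [0.4475 0.4127] rect c [446.9 412.2] [8.5 8.4] dir [0.343 0.939] ang 1.221
knuckle grey
[306, 183, 8, 5, 19] [309.8 184.4] mean [0.5787 0.2262] rect c [578.6 226.2] [21.1  9.7] dir [0.344 0.939] ang 1.22
[306, 189, 8, 6, 27] [309.2 192.1] mean [0.5572 0.2273] rect c [556.8 227.9] [21.  12.7] dir [0.061 0.998] ang 1.51
panel
[304, 192, 20, 6, 51] [313.4 195.2] mean [0.5508 0.216 ] rect c [552.9 215.8] [14.2 53.4] dir [-0.014  1.   ] ang 1.585
[295, 195, 31, 22, 126] [306.5 209.9] mean [0.5089 0.2342] rect c [521.7 224.8] [59.2 84.3] dir [0.321 0.947] ang 1.244
arm white
[329, 164, 28, 16, 315] [342.7 171.6] mean [0.6212 0.1352] rect c [621.3 135.7] [43.1 76.4] dir [-0.093  0.996] ang 1.664
```

```bash
python3 -m handwheel '[0,0.0155,0.046,0,0,0,0.1167, 0,0.031,0.092,0,0,0,0.2334, 0,0.0465,0.138,0,0,0,0.35, 0,0.062,0.184,0,0,0,0.4668, 0,0.0777,0.23,0,0,0,0.5836]'
python3 -c "
from h import *
s=ctrl.sense();print(np.round(s['joints'],3),s['tcp_pos'],s['ee_rot'])
print(proj('top',[[.48,.4277,.007]]))
# scene cross-check: rests midpoint, hinge, stop
print(proj('scene',[[.6213,.1492,.0225],[.6112,.2748,.04],[.4802,.4277,.007],[.4475,.4127,.007]]))"
```

```text
time_s: 0.98
tcp_pos: [0.3146, -0.2372, 0.2534]
ee_rot: [2.412, 2.012, 0.0]
contact_force: [1.0, 0.1, -0.5]
finger_gap: 0.002
grasp_force: 0.0
[-0.646 -0.122 -0.288  1.404  0.     1.106] [ 0.3146386  -0.23716008  0.2534256 ] [2.41236450e+00 2.01151840e+00 4.39595678e-04]
[[237.54347565 218.55839686]]
[[306.97561286 198.0185895 ]
 [265.17808085 208.71858727]
 [230.9765297  274.92406742]
 [245.6878189  280.99778638]]
```

The wrist turns the way I expected, and the scene view agrees with the measured points to about 1 px. Carrying on to a pose behind the cover.

```bash
python3 -m handwheel '[0,0.0155,0.046,0,0,0,0.1167, 0,0.031,0.092,0,0,0,0.2334, 0,0.0465,0.138,0,0,0,0.35, 0,0.062,0.184,0,0,0,0.4668, 0,0.0777,0.23,0,0,0,0.5836]'
python3 -m handwheel '[0,0.0155,0.046,0,0,0,0.1167, 0,0.031,0.092,0,0,0,0.2334, 0,0.0465,0.138,0,0,0,0.35, 0,0.062,0.184,0,0,0,0.4668, 0,0.0777,0.23,0,0,0,0.5836]'
python3 -m handwheel '[0,0,0,-0.05,0,0,0, 0,0,0,-0.1,0,0,0, 0,0,0,-0.14,0,0,0, 0,0,0,-0.16,0,0,0, 0,0,0,-0.17,0,0,0]'
python3 -c "
from h import *
s=ctrl.sense();R=cv2.Rodrigues(np.array(s['ee_rot']))[0];print(np.round(s['joints'],3),R.round(3))
im=ctrl.camera('scene');cv2.imwrite('pics/s1.png',cv2.resize(im[120:320,200:467],None,fx=3,fy=3,interpolation=cv2.INTER_CUBIC))"
```

```text
time_s: 1.6
tcp_pos: [0.3924, -0.007, 0.2535]
ee_rot: [1.272, 2.872, 0.0]
contact_force: [1.0, -1.2, 0.3]
finger_gap: 0.003
grasp_force: 0.0
time_s: 2.22
tcp_pos: [0.4701, 0.2231, 0.2534]
ee_rot: [-0.13, 3.139, 0.0]
contact_force: [0.4, -1.2, 0.7]
finger_gap: 0.001
grasp_force: 0.0
time_s: 2.85
tcp_pos: [0.4692, 0.2211, 0.082]
ee_rot: [0.12, -3.138, 0.001]
contact_force: [0.3, -0.5, 0.2]
finger_gap: -0.0
grasp_force: 0.0
[ 0.44   0.173 -0.366  1.034 -0.     0.364] [[-0.997 -0.076 -0.002]
 [-0.076  0.997 -0.001]
 [ 0.002 -0.001 -1.   ]]
```

View pics/s1.png

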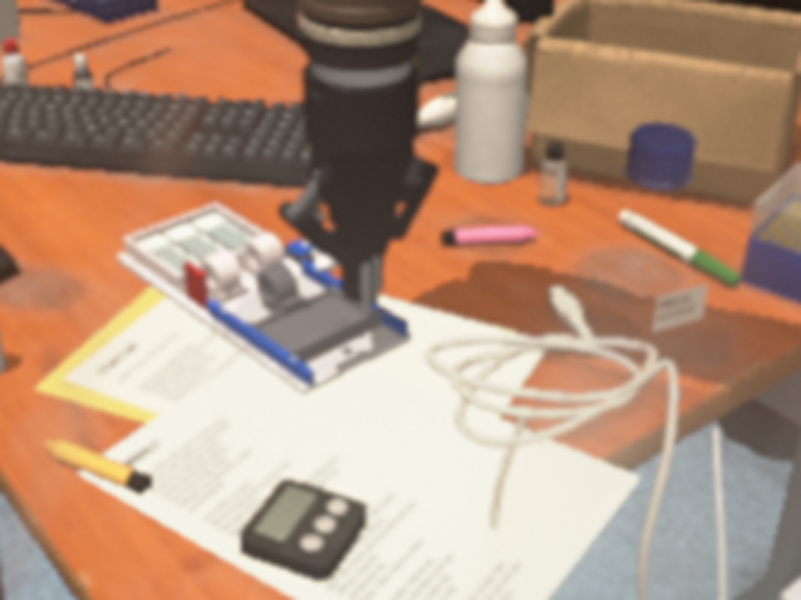

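The picture shows the shut fingers above the bed, behind the cover's lip. Nothing else is near them. I'll lower them and start the push.

```bash
python3 -m handwheel '[0,-0.002,0,-0.02,0,0,0, 0,-0.002,0,-0.035,0,0,0, 0,-0.002,0,-0.046,0,0,0, 0,-0.002,0,-0.046,0,0,0]'
python3 -m handwheel '[0,0.004,0.0003,0,0,0,0, 0,0.008,0.0006,0,0,0,0, 0,0.012,0.001,0,0,0,0, 0,0.016,0.0013,0,0,0,0, 0,0.02,0.0016,0,0,0,0]'
python3 -m handwheel '[0,0.005,0.0004,0,0,0,0, 0,0.01,0.0008,0,0,0,0, 0,0.015,0.0012,0,0,0,0, 0,0.02,0.0016,0,0,0,0, 0,0.025,0.002,0,0,0,0]'
```

```text
time_s: 3.4
tcp_pos: [0.4675, 0.2212, 0.0367]
ee_rot: [0.12, -3.138, 0.001]
contact_force: [-0.2, 0.3, 0.9]
finger_gap: -0.0
grasp_force: 0.0
time_s: 4.03
tcp_pos: [0.4879, 0.223, 0.0373]
ee_rot: [0.12, -3.139, -0.0]
contact_force: [-1.5, 0.2, 0.9]
finger_gap: -0.006
grasp_force: 0.7
time_s: 4.65
tcp_pos: [0.5132, 0.225, 0.0373]
ee_rot: [0.12, -3.139, 0.0]
contact_force: [-2.4, -0.3, 0.3]
finger_gap: 0.002
grasp_force: 0.5
```

```bash
python3 -m handwheel '[0,0.003,0.0002,0,0,0,0, 0,0.006,0.0005,0,0,0,0, 0,0.009,0.0007,0,0,0,0, 0,0.011,0.0009,0,0,0,0]'
python3 -m handwheel '[0,0.001,0,0,0,0,0, 0,0.002,0.0001,0,0,0,0]'
python3 -m handwheel '[0,0.001,0,0,0,0,0, 0,0.002,0.0001,0,0,0,0]'
```

```text
time_s: 5.15
tcp_pos: [0.524, 0.226, 0.0373]
ee_rot: [-0.12, 3.139, -0.0]
contact_force: [-0.3, -0.2, -0.1]
finger_gap: -0.003
grasp_force: 0.5
time_s: 5.4
tcp_pos: [0.5258, 0.226, 0.0372]
ee_rot: [0.12, -3.139, 0.0]
contact_force: [-0.4, 0.3, -0.7]
finger_gap: 0.002
grasp_force: 0.4
time_s: 5.65
tcp_pos: [0.5279, 0.2261, 0.0373]
ee_rot: [-0.12, 3.139, -0.0]
contact_force: [-0.5, -1.0, -0.0]
finger_gap: -0.0
grasp_force: 0.3
```

```bash
for i in 1; do python3 -m handwheel '[0,0.001,0.0001,0,0,0,0, 0,0.002,0.0002,0,0,0,0]'; python3 -m handwheel '[0,0.001,0.0001,0,0,0,0, 0,0.002,0.0002,0,0,0,0]'; done
python3 -c "
from h import *
im=ctrl.camera('scene');cv2.imwrite('pics/s2.png',cv2.resize(im[170:270,230:363],None,fx=6,fy=6,interpolation=cv2.INTER_CUBIC))"
```

```text
time_s: 5.9
tcp_pos: [0.5295, 0.2262, 0.0372]
ee_rot: [0.12, -3.139, 0.0]
contact_force: [-3.1, -1.4, 2.1]
finger_gap: 0.004
grasp_force: 1.9
time_s: 6.15
tcp_pos: [0.5297, 0.2262, 0.0372]
ee_rot: [0.12, -3.135, 0.0]
contact_force: [-11.2, -0.7, 7.2]
finger_gap: 0.001
grasp_force: 5.5
```

View pics/s2.png

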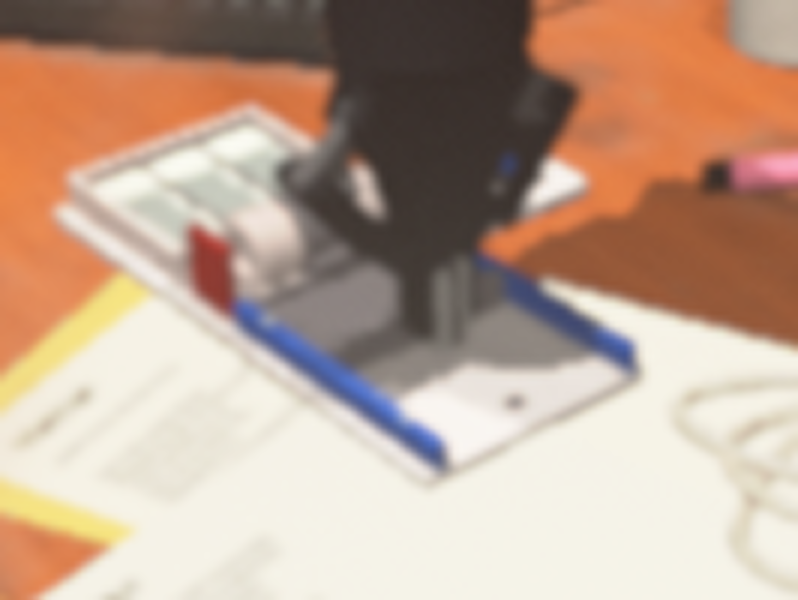

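The cover has stopped against the feet: 11 N at x = 0.5297, within 2 mm of the predicted 0.528, and the view shows the knuckle between the white ones. I'll back off and go above the pin.

```bash
python3 -m handwheel '[0,-0.012,-0.001,0,0,0,0, 0,-0.014,-0.001,0.03,0,0,0, 0,-0.014,-0.001,0.08,0,0,0, 0,-0.014,-0.001,0.08,0,0,0]'
python3 -m handwheel '[0.5,-0.008,0.04,0,0,0,0.05, 0.5,-0.016,0.08,0,0,0,0.1, 0.5,-0.024,0.12,0,0,0,0.15, 0.5,-0.032,0.16,0,0,0,0.2, 0.5,-0.04,0.2,0,0,0,0.225]'
python3 -m handwheel '[0.5,0,0,-0.02,0,0,0, 0.5,0,0,-0.04,0,0,0, 0.5,0,0,-0.04,0,0,0]'
python3 - <<'E'
from h import *
s=ctrl.sense();R=cv2.Rodrigues(np.array(s['ee_rot']))[0];print(R[:,0].round(3),s['joints'][5])
im=ctrl.camera('top');cv2.imwrite('pics/t2.png',im)
hsv=cv2.cvtColor(im,cv2.COLOR_BGR2HSV);H,S,V=[hsv[...,i].astype(int) for i in range(3)]
# cover home check: dark/grey band just robot-side of tray; lip position
for u in (304,310,316): print(u,im[180:218,u].mean(1).astype(int).tolist())
cv2.imwrite('pics/t2c.png',cv2.resize(im[130:250,225:385],None,fx=5,fy=5,interpolation=cv2.INTER_CUBIC))
E
```

```text
time_s: 6.7
tcp_pos: [0.5202, 0.2266, 0.1218]
ee_rot: [-0.12, 3.131, 0.005]
contact_force: [0.7, 1.0, -1.3]
finger_gap: 0.003
grasp_force: 0.0
time_s: 7.32
tcp_pos: [0.4773, 0.4267, 0.1164]
ee_rot: [-0.672, 3.069, -0.001]
contact_force: [0.9, 0.1, 0.0]
finger_gap: 0.499
grasp_force: 0.0
time_s: 7.7
tcp_pos: [0.4766, 0.4247, 0.0748]
ee_rot: [0.67, -3.066, 0.003]
contact_force: [-0.0, -0.9, -0.7]
finger_gap: 0.499
grasp_force: 0.0
[-0.909 -0.417  0.004] 0.29788560585932716
304 [169, 203, 201, 198, 199, 200, 200, 199, 201, 200, 201, 202, 202, 204, 204, 204, 205, 205, 192, 140, 178, 255, 232, 210, 212, 214, 216, 216, 216, 216, 217, 216, 217, 216, 217, 218, 217, 217]
310 [131, 208, 201, 198, 197, 197, 199, 198, 199, 198, 199, 202, 200, 201, 203, 203, 200, 171, 180, 130, 255, 248, 245, 244, 245, 245, 246, 247, 231, 231, 208, 210, 211, 212, 212, 213, 217, 196]
316 [159, 197, 195, 195, 195, 197, 196, 198, 197, 198, 199, 200, 199, 199, 200, 203, 197, 163, 207, 133, 255, 247, 245, 244, 244, 244, 244, 244, 244, 244, 244, 244, 244, 245, 246, 247, 228, 207]
```

View pics/t2c.png

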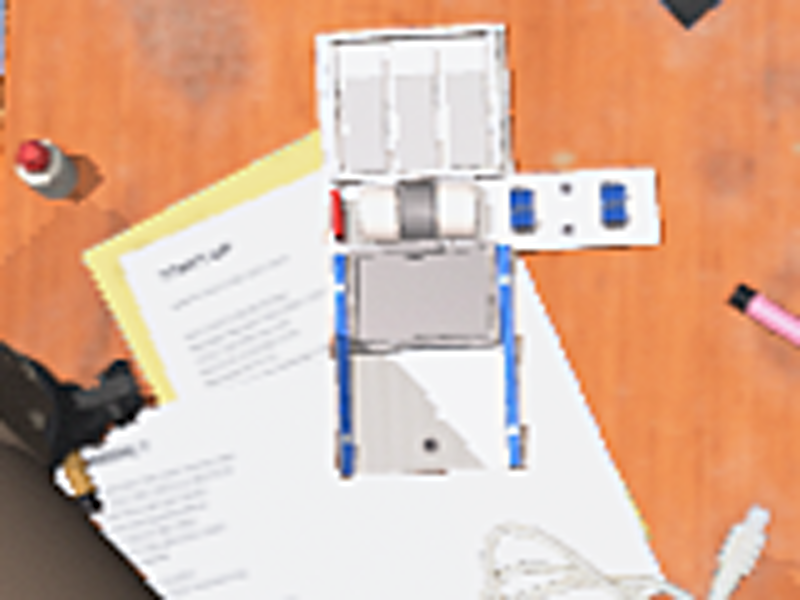

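The cover is home: its grey knuckle is in line between the white ones at crop (418,210). Next I'll go down on the pin and grip it.

```bash
python3 -m handwheel '[0.5,0.003,0.002,-0.02,0,0,0, 0.5,0.003,0.002,-0.04,0,0,0, 0.5,0.003,0.002,-0.05,0,0,0, 0.5,0.003,0.002,-0.05,0,0,0]'
python3 -m handwheel '[0.1,0,0,0,0,0,0, 0.0,0,0,0,0,0,0, 0,0,0,0,0,0,0, 0,0,0,0,0,0,0]'
```

```text
time_s: 8.25
tcp_pos: [0.4805, 0.4271, 0.0263]
ee_rot: [0.669, -3.068, 0.001]
contact_force: [0.2, 0.2, 0.3]
finger_gap: 0.504
grasp_force: 0.0
time_s: 8.75
tcp_pos: [0.4814, 0.428, 0.0284]
ee_rot: [-0.67, 3.068, 0.001]
contact_force: [-1.3, -0.1, 6.0]
finger_gap: 0.13
grasp_force: 58.8
```

The gap of 0.13 is narrower than the pin, and there is 6 N upward. The fingers seem to hold only the pin's upper part, so I'll reopen and grip lower.

```bash
python3 -m handwheel '[0.4,0,0,0,0,0,0, 0.4,0,0,0,0,0,0, 0.4,0,0,-0.003,0,0,0, 0.4,0,0,-0.003,0,0,0]'
python3 -m handwheel '[0.1,0,0,0,0,0,0, 0.0,0,0,0,0,0,0, 0,0,0,0,0,0,0, 0,0,0,0,0,0,0]'
```

```text
time_s: 9.25
tcp_pos: [0.4805, 0.4272, 0.0236]
ee_rot: [0.67, -3.068, 0.001]
contact_force: [-0.4, 0.2, -0.1]
finger_gap: 0.399
grasp_force: 0.0
time_s: 9.75
tcp_pos: [0.4809, 0.4276, 0.0244]
ee_rot: [-0.67, 3.069, 0.0]
contact_force: [-0.2, -0.3, 0.7]
finger_gap: 0.132
grasp_force: 58.6
```

```bash
python3 -m handwheel '[0,0,0,0.02,0,0,0, 0,0,0,0.05,0,0,0, 0,0,0,0.08,0,0,0, 0,0,0,0.1,0,0,0]'
python3 -m handwheel '[0,0.0177,-0.0348,0,0,0,0.097, 0,0.0354,-0.0695,0,0,0,0.194, 0,0.0531,-0.104,0,0,0,0.291, 0,0.0708,-0.139,0,0,0,0.388]'
python3 -m handwheel '[0,0.0177,-0.0348,0,0,0,0.097, 0,0.0354,-0.0695,0,0,0,0.194, 0,0.0531,-0.104,0,0,0,0.291, 0,0.0708,-0.139,0,0,0,0.388, 0,0.0708,-0.139,0,0,0,0.388]'
python3 - <<'E'
from h import *
s=ctrl.sense();R=cv2.Rodrigues(np.array(s['ee_rot']))[0];print(R[:,0].round(4),s['tcp_pos'],s['joints'][5])
a=ctrl.camera('scene')[130:260,240:420];a=cv2.resize(a,(800,578),interpolation=cv2.INTER_CUBIC);cv2.imwrite('pics/s3.png',a)
E
```

```text
time_s: 10.25
tcp_pos: [0.4811, 0.4277, 0.1258]
ee_rot: [-0.67, 3.068, 0.001]
contact_force: [0.8, -1.0, -0.8]
finger_gap: 0.138
grasp_force: 58.6
time_s: 10.75
tcp_pos: [0.552, 0.2874, 0.1242]
ee_rot: [1.567, -2.723, -0.0]
contact_force: [0.0, 0.7, -1.1]
finger_gap: 0.129
grasp_force: 58.7
time_s: 11.38
tcp_pos: [0.6233, 0.1472, 0.1239]
ee_rot: [2.302, -2.137, 0.0]
contact_force: [-0.5, -0.5, 0.1]
finger_gap: 0.134
grasp_force: 58.7
[ 7.460e-02 -9.972e-01  4.000e-04] [0.62329851 0.14715128 0.12393278] -1.413434106944221
```

View pics/s3.png

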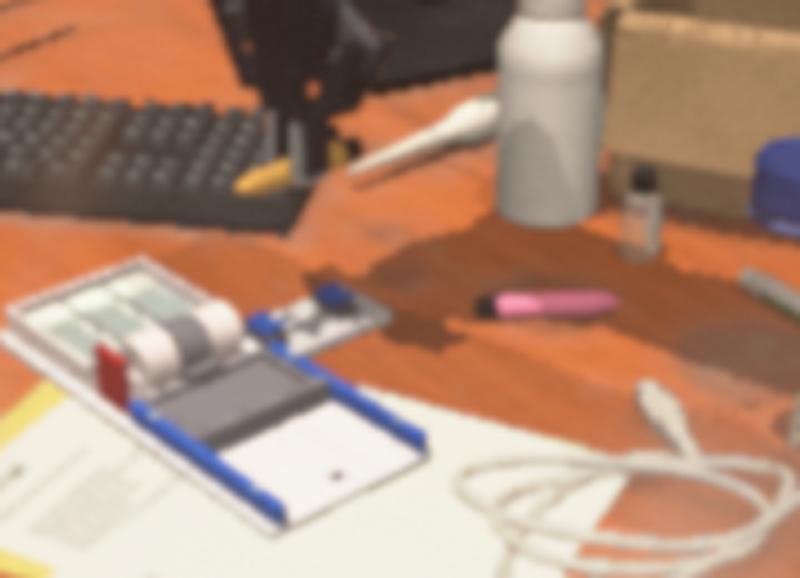

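The pin is held near its middle, nose at crop (237,185) towards the knuckles and tail at (357,150). I'll check that it is level and at the expected height.

```bash
python3 - <<'E'
from h import *
m=np.array([.6233,.1472,.107]); d=np.array([-.0746,.997,0])
print(proj('scene',[m+.042*d,m-.042*d]))
print(proj('scene',[m+.042*d+[0,0,.005],m-.042*d+[0,0,.005]]))
im=ctrl.camera('scene'); h=cv2.cvtColor(im,cv2.COLOR_BGR2HSV)
M=((h[...,0]>15)&(h[...,0]<35)&(h[...,1]>110)); M[:150]=0;M[185:]=0;M[:,:285]=0;M[:,330:]=0
p=np.argwhere(M)[:,::-1]; 
for u in range(290,325): 
    q=p[p[:,0]==u,1]
    if len(q): print(u,q.min(),q.max(),end=' | ')
E
```

```text
[[292.87638918 171.96828225]
 [319.56491131 162.64318895]]
[[292.80264822 170.05601777]
 [319.56112058 160.80549443]]
292 171 171 | 293 170 173 | 294 169 173 | 295 169 173 | 296 169 173 | 297 168 173 | 298 168 173 | 299 167 173 | 300 167 172 | 301 167 171 | 302 166 171 | 303 165 171 | 304 166 170 | 314 163 166 | 315 163 166 | 316 163 165 | 317 163 165 |
```

Prediction and image agree within 1 px, so the pin is level and centred with its axis about 17 mm below the TCP. I'll lower it into the rests.

```bash
python3 -m handwheel '[0,-0.001,0.001,-0.03,0,0,0.003, 0,-0.001,0.001,-0.055,0,0,0.003, 0,-0.001,0.001,-0.07,0,0,0.003, 0,-0.001,0.001,-0.073,0,0,0.003, 0,-0.001,0.001,-0.073,0,0,0.003]'
python3 -m handwheel '[0,0,0,-0.002,0,0,0, 0,0,0,-0.004,0,0,0, 0,0,0,-0.004,0,0,0]'
python3 -m handwheel '[0,0,0,-0.001,0,0,0, 0,0,0,-0.002,0,0,0, 0,0,0,-0.002,0,0,0]'
```

```text
time_s: 12.1
tcp_pos: [0.6217, 0.151, 0.0519]
ee_rot: [-2.311, 2.127, -0.001]
contact_force: [0.3, -0.3, -0.5]
finger_gap: 0.133
grasp_force: 58.7
time_s: 12.48
tcp_pos: [0.6215, 0.1505, 0.0474]
ee_rot: [-2.311, 2.128, -0.0]
contact_force: [1.6, -0.0, -0.4]
finger_gap: 0.135
grasp_force: 58.7
time_s: 12.85
tcp_pos: [0.6214, 0.1505, 0.0452]
ee_rot: [2.311, -2.128, -0.0]
contact_force: [0.6, -0.5, -0.5]
finger_gap: 0.131
grasp_force: 58.7
```

```bash
python3 -m handwheel '[0,0,0,-0.001,0,0,0, 0,0,0,-0.0015,0,0,0, 0,0,0,-0.0015,0,0,0]'
python3 -m handwheel '[0,0,0,-0.001,0,0,0, 0,0,0,-0.001,0,0,0]'
```

```text
time_s: 13.22
tcp_pos: [0.6219, 0.1506, 0.0442]
ee_rot: [-2.311, 2.127, -0.001]
contact_force: [1.9, -0.6, 0.8]
finger_gap: 0.131
grasp_force: 58.9
time_s: 13.48
tcp_pos: [0.6224, 0.1507, 0.0436]
ee_rot: [-2.31, 2.127, -0.002]
contact_force: [1.8, 0.5, 4.5]
finger_gap: 0.132
grasp_force: 59.3
```

The pin has touched down in the V (4.5 N upward, self-centring). I'll let go, rise and check.

```bash
python3 -m handwheel '[0.2,0,0,0,0,0,0, 0.35,0,0,0,0,0,0, 0.4,0,0,0,0,0,0]'
python3 -m handwheel '[0.4,0,0,0.04,0,0,0, 0.4,0,0,0.07,0,0,0, 0.2,0.0025,-0.033,0.07,0,0,0, 0,0.005,-0.066,0.07,0,0,0, 0,0.005,-0.066,0.07,0,0,0]'
python3 - <<'E'
from h import *
s=ctrl.sense();print(s['tcp_pos'])
a=ctrl.camera('scene');cv2.imwrite('pics/s4full.png',a);a=a[170:250,240:350];cv2.imwrite('pics/s4.png',cv2.resize(a,(800,582),interpolation=cv2.INTER_CUBIC))
h=cv2.cvtColor(cv2.imread('pics/s4full.png'),cv2.COLOR_BGR2HSV)
m=np.array([.6224,.1507,.026]); d=np.array([-.08,.997,0]); print(proj('scene',[m+.042*d,m,m-.042*d]))
M=((h[...,0]>15)&(h[...,0]<35)&(h[...,1]>110)); M[:180]=0;M[215:]=0;M[:,:280]=0;M[:,340:]=0
p=np.argwhere(M)[:,::-1]
for u in range(285,335):
    q=p[p[:,0]==u,1]
    if len(q): print(u,q.min(),q.max(),end=' | ')
E
```

```text
time_s: 13.85
tcp_pos: [0.6207, 0.1504, 0.0421]
ee_rot: [2.31, -2.127, -0.002]
contact_force: [0.1, 0.6, -0.1]
finger_gap: 0.403
grasp_force: 0.0
time_s: 14.48
tcp_pos: [0.6262, 0.0827, 0.1126]
ee_rot: [2.308, -2.13, -0.001]
contact_force: [-0.1, 0.1, -0.3]
finger_gap: -0.002
grasp_force: 0.0
[0.62618201 0.08265269 0.11257085]
[[293.10119711 202.20903019]
 [306.2177786  196.81454703]
 [318.6991313  191.68312378]]
294 200 201 | 295 199 202 | 296 198 202 | 297 198 202 | 298 198 201 | 299 197 201 | 300 197 200 | 301 196 200 | 302 196 200 | 303 196 199 | 304 195 199 | 305 195 199 | 306 194 198 | 307 194 198 | 308 193 197 | 309 193 197 | 310 193 197 | 311 192 197 | 312 192 196 | 313 192 196 | 314 191 195 | 315 191 194 | 316 191 194 | 317 192 193 |
```

View pics/s4.png

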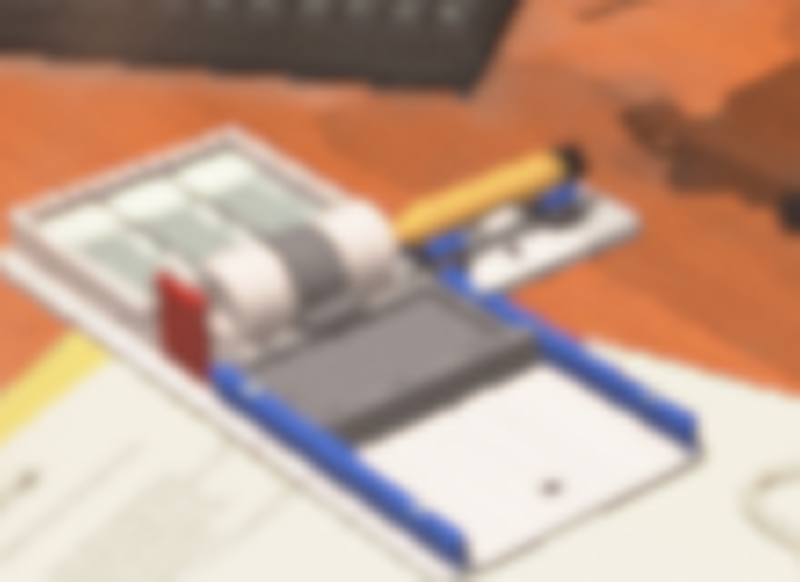

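The pin lies in both V-rests, nose towards the knuckles, where predicted. I'll lower the shut fingertips behind its tail and push along (-0.08, 0.997).

```bash
python3 -m handwheel '[0,0.001,0,-0.03,0,0,0, 0,0.001,0,-0.055,0,0,0, 0,0.001,0,-0.067,0,0,0, 0,0.001,0,-0.067,0,0,0]'
python3 -m handwheel '[0,-0.0004,0.005,0,0,0,0, 0,-0.0008,0.01,0,0,0,0, 0,-0.0011,0.014,0,0,0,0, 0,-0.0014,0.018,0,0,0,0, 0,-0.0018,0.022,0,0,0,0]'
python3 -m handwheel '[0,-0.0003,0.004,0,0,0,0, 0,-0.0006,0.008,0,0,0,0, 0,-0.001,0.012,0,0,0,0, 0,-0.0013,0.016,0,0,0,0, 0,-0.0016,0.02,0,0,0,0]'
```

```text
time_s: 15.02
tcp_pos: [0.6267, 0.0851, 0.0449]
ee_rot: [2.311, -2.126, -0.002]
contact_force: [-0.1, -0.8, 0.6]
finger_gap: 0.0
grasp_force: 0.0
time_s: 15.65
tcp_pos: [0.6258, 0.1067, 0.046]
ee_rot: [-2.311, 2.128, -0.001]
contact_force: [-0.1, -0.5, 1.1]
finger_gap: 0.0
grasp_force: 0.4
time_s: 16.27
tcp_pos: [0.6239, 0.1268, 0.0457]
ee_rot: [2.311, -2.128, -0.0]
contact_force: [-0.0, -0.2, 0.6]
finger_gap: -0.001
grasp_force: 0.4
```

```bash
python3 -m handwheel '[0,-0.0003,0.004,0,0,0,0, 0,-0.0006,0.008,0,0,0,0, 0,-0.001,0.012,0,0,0,0, 0,-0.0013,0.016,0,0,0,0]'
python3 -m handwheel '[0,-0.0003,0.004,0,0,0,0, 0,-0.0006,0.008,0,0,0,0, 0,-0.001,0.012,0,0,0,0, 0,-0.0013,0.016,0,0,0,0]'
python3 - <<'E'
from h import *
a=ctrl.camera('scene');a=a[170:250,240:350];cv2.imwrite('pics/s5.png',cv2.resize(a,(800,582),interpolation=cv2.INTER_CUBIC))
E
```

```text
time_s: 16.77
tcp_pos: [0.6227, 0.1428, 0.0458]
ee_rot: [-2.311, 2.128, 0.0]
contact_force: [-0.3, 0.1, -0.2]
finger_gap: -0.007
grasp_force: 0.4
time_s: 17.27
tcp_pos: [0.6214, 0.1588, 0.0457]
ee_rot: [2.311, -2.128, -0.0]
contact_force: [-0.4, 0.1, -0.0]
finger_gap: -0.0
grasp_force: 0.1
```

View pics/s5.png

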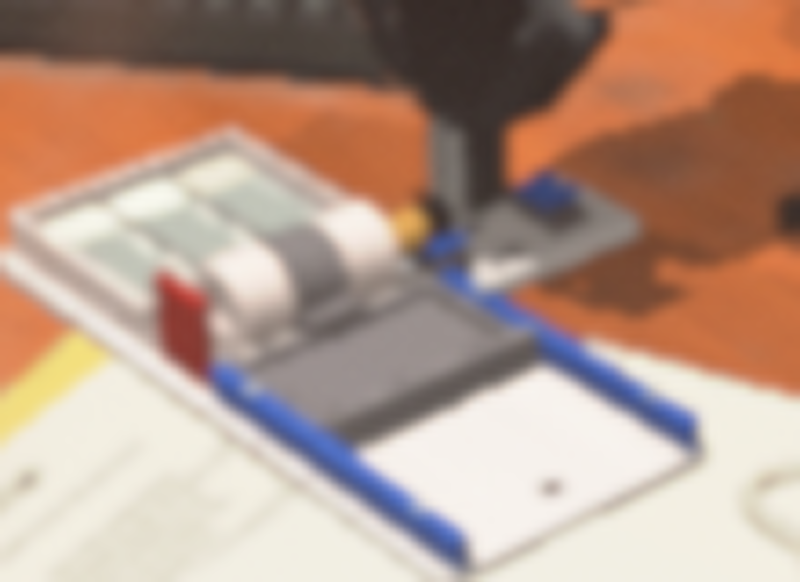

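The pin is well inside the knuckles, with its black tail at crop (435,220) and the cover unmoved. I'll push on carefully to the stop.

```bash
python3 -m handwheel '[0,-0.0003,0.004,0,0,0,0, 0,-0.0006,0.008,0,0,0,0, 0,-0.001,0.012,0,0,0,0, 0,-0.0013,0.016,0,0,0,0]'
python3 -m handwheel '[0,-0.0001,0.0015,0,0,0,0, 0,-0.0002,0.003,0,0,0,0]'
python3 -m handwheel '[0,-0.0001,0.0015,0,0,0,0, 0,-0.0002,0.003,0,0,0,0]'
```

```text
time_s: 17.82
tcp_pos: [0.6201, 0.1748, 0.0458]
ee_rot: [-2.311, 2.128, -0.0]
contact_force: [0.4, -0.6, -0.2]
finger_gap: -0.0
grasp_force: 0.2
time_s: 18.08
tcp_pos: [0.6199, 0.1776, 0.0458]
ee_rot: [2.311, -2.128, 0.0]
contact_force: [0.2, -1.1, 1.1]
finger_gap: 0.001
grasp_force: 0.2
time_s: 18.32
tcp_pos: [0.6198, 0.1794, 0.0458]
ee_rot: [2.309, -2.127, 0.003]
contact_force: [1.3, -7.1, 0.8]
finger_gap: 0.001
grasp_force: 3.6
```

```bash
python3 -m handwheel '[0,0,0.001,0,0,0,0, 0,0,0.001,0,0,0,0]'
python3 -m handwheel '[0,0.0005,-0.006,0,0,0,0, 0,0.001,-0.012,0,0,0,0, 0,0.001,-0.02,0.04,0,0,0, 0,0.001,-0.06,0.1,0,0,0, 0,0.001,-0.1,0.12,0,0,0]'
python3 - <<'E'
from h import *
a=ctrl.camera('scene');a=a[180:230,250:319];cv2.imwrite('pics/s6.png',cv2.resize(a,(800,580),interpolation=cv2.INTER_CUBIC))
E
```

```text
time_s: 18.58
tcp_pos: [0.6198, 0.1795, 0.0458]
ee_rot: [2.308, -2.127, 0.005]
contact_force: [-0.5, -7.0, 1.2]
finger_gap: -0.0
grasp_force: 3.8
time_s: 19.2
tcp_pos: [0.6216, 0.0815, 0.1688]
ee_rot: [-2.311, 2.123, -0.003]
contact_force: [1.1, -0.1, -0.1]
finger_gap: -0.0
grasp_force: 0.0
```

View pics/s6.png

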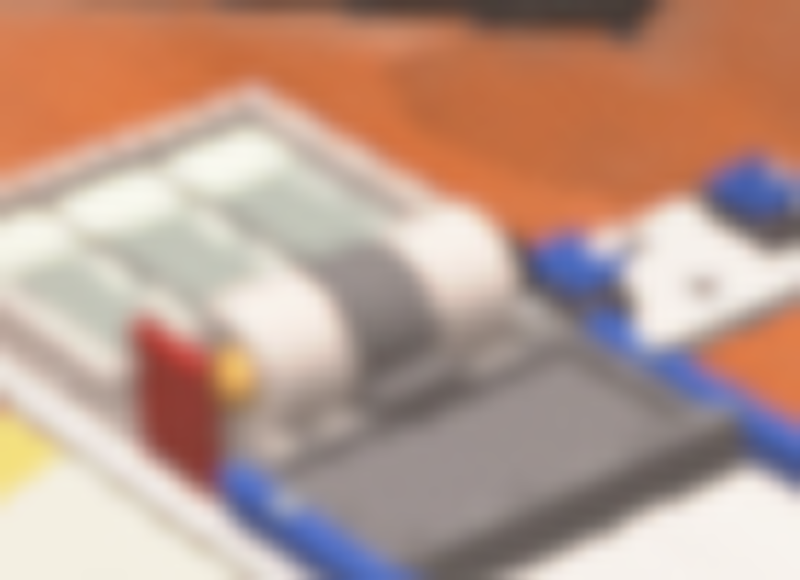

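The brass nose shows past the far knuckle, touching the red stop at crop (220,370). The push also stopped hard at the predicted place, the three knuckles are in line, and the arm is clear. Handing in.

```bash
python3 -c "
from workcell import ctrl
print(ctrl.job_done())"
```

```text
the job is handed in; nothing more can be done
None
```

The job is handed in, at about 19 s of the 61 s allowed: the cover is fully home, the brass pin is through all three knuckles with its tapered end at the red stop, and the robot touched nothing else on the desk.

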